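# Sort the stripped damper's parts into their trays

### The arm

A 6-joint arm with a two-finger parallel gripper is mounted at the origin on the work surface. World frame = base frame: x ahead of the robot, y to its left, z up, the work surface at z = 0. Lengths are in m, angles in rad, forces in N, time in s.
With the tool pointing down it reaches from about 0.275 to 0.975 m from the base axis. Payload 8.4 kg.
Tool frame: the origin (TCP) lies on the centre line of the jaws, within the pads' length; the fingertips stand 19 mm ahead of it and the grasp point (between the pads) is the TCP; z points along the fingers, y is the line along which they close (so a half turn about z gives the same grasp; the last joint's range is limited). The gripper opens to 92 mm and grips with 3 to 60 N. Pads are 20 mm wide; open, the fingers measure 128 mm over their backs; the gripper's body (75 mm by 189 mm) begins 69 mm behind the grasp point.
Start: joints at [-1.19, 0.353, 1.633, -0, 1.155, -0.002], TCP at [0.233, -0.58, 0.234] pointing down, gripper open.
Joint ranges: [-2.63, 2.63], [-0.92, 2.1], [0.06, 2.66], [-1.3, 4.44], [0, 2.69], [-3.02, 3.02]. Speed limits (rad/s): [2.22, 2.22, 2.79, 3.14, 3.14, 3.14].

### API

Orientations are given as a unit quaternion [x, y, z, w].
In Python, from station import status, vision, arm gives the robot as it stands.
- The arm moves only by the tool servo_tool, never from a script. Its argument "rows" is a list of rows, each a list of 3 entries, a list of its own where there are three numbers: the turn, a rotation vector about the world's x, y, z in a scale on which 1.0 is 90 degrees, then the shift along the world's x, y, z in a scale on which 1.0 is 600 mm, then the opening, from 0 (shut) to 1 (fully open). A call has 1 to 10 rows; each row is the pose to reach, as a shift and turn from the pose commanded when the call began; what a row does not reach only later rows make up. A row lasts 1/10 s, in which the tool goes at most 50 mm and 8.59 degrees, less where a joint would pass 70% of its speed; a pose out of reach is approached as far as the arm can. No shift or turn number may pass 1 either way. A call with a gripper value outside its range is refused whole. The fingers move at their own pace and stop on an object; "newtons" is the grip in N (left out, the last holds). Time passes only in rows, so rows that repeat a pose let the fingers close. It gives the time, the measured TCP pose, the force, the opening and the grip force at its end, in the units of the state.
- status.observe(): the state, without advancing time (a new reading comes with each control period).
- vision.grab_frame(name): name is "scene" or "top" or "wrist"; returns the picture (480x640x3 uint8, red, green, blue); there is no depth.
- vision.camera_info(name): a dict with "fx", "fy", "cx", "cy" (pixels), "extrinsics" (4x4, takes a point from camera to world coordinates); the wrist camera has in their place "T_tool_cam" (4x4, takes a point from camera to tool coordinates, whose origin is the TCP and whose axes are the flange's). Camera axes: x right, y up, looking along -z (the intrinsics and any distortion apply to the point x, -y, -z); pixel columns grow to the right and rows downward; lengths in m; the calibration is good to about 2 mm. A picture is of the moment at which its call begins: read the wrist's pose just before it. camera_info takes no time and is no camera call.
- arm.job_done(): hands the job in; it is judged then, once.
The state is a dict: "t": time; "joints": joint angles; "dq": joint speeds; "effort": joint torques, N m; "tool_pos": TCP position; "eef_rot": TCP orientation; "force": force on the tool from outside, world axes, zero at the start; "torque": the same for the moment, N m; "width": finger opening in m; "finger_force": force on a finger pad.
Only numpy, scipy, OpenCV 4.12 (cv2) and the standard library are available. Lean on these libraries where they do the work, as an engineer would, in place of code of your own. Each camera call takes 0.05 s, during which the arm holds its last target. There are 200 camera calls.

### The job

The parts of two stripped dampers stand mixed up on the bench: put the two silver pistons in the blue tray, the two brass rod guides in the yellow tray and the loose black mounting eye in the free bay of the red tray. Each part stands upright by itself in its own bay, flat on the tray's floor. Do not shift or tip the mounting eye that is already in the red tray, nor push the dial gauge that stands among the parts.

Things in the scene. Friction and masses are not known exactly. Their poses are not given: they have to be found in the camera images.
- piston_a: One piston of the damper: a silver disc with a black band, 46 mm across and 20 mm tall, with a thin steel rod stub 14 mm in diameter standing up from its centre, from 20 to 62 mm above the underside. About 0.22 kg. Stands upright on the bench. Origin: centre of the underside; z up along the rod. Round: its yaw means nothing.
- piston_b: The other piston of the damper: a silver disc with a black band, 46 mm across and 20 mm tall, with a thin steel rod stub 14 mm in diameter standing up from its centre, from 20 to 62 mm above the underside. About 0.22 kg. Stands upright on the bench. Origin: centre of the underside; z up along the rod. Round: its yaw means nothing.
- guide_a: One rod guide of the damper: brass, a round flange 46 mm across and 14 mm tall with a thick neck 26 mm in diameter (27 at a thin black ring) above it, up to 58 mm above the underside, a dark bore in its top. About 0.25 kg. Stands upright on the bench. Origin: centre of the underside; z up. Round: its yaw means nothing.
- guide_b: The other rod guide of the damper: brass, a round flange 46 mm across and 14 mm tall with a thick neck 26 mm in diameter (27 at a thin black ring) above it, up to 58 mm above the underside, a dark bore in its top. About 0.25 kg. Stands upright on the bench. Origin: centre of the underside; z up. Round: its yaw means nothing.
- eye_loose: The loose black mounting eye: round foot 46 mm across, 14 mm tall; above it an upright eye 36 mm in diameter, 16 mm thick, with a copper bush (22 mm in diameter, 20 mm long) through it, centre 44 mm and top 62 mm above the underside. Bush axis: x; grip the bush's flat ends, at +x and -x. About 0.25 kg. Origin: centre of the underside; z up. Upright on the bench.
- eye_stored: The stored black mounting eye: round foot 46 mm across, 14 mm tall; above it an upright eye 36 mm in diameter, 16 mm thick, with a copper bush (22 mm in diameter, 20 mm long) through it, centre 44 mm and top 62 mm above the underside. Bush axis: x; grip the bush's flat ends, at +x and -x. About 0.25 kg. Origin: centre of the underside; z up. Already in the red tray's +y bay; stays there.
- tray_blue: Blue plastic tray, fixed, 84 mm along its x by 164 mm along its y, 18 mm tall, walls and floor 4 mm thick. A 4 mm wall at y = 0, as tall as the rest, makes two bays, each 76 mm square inside, centred at x = 0, y = +40 mm and y = -40 mm. Origin: centre of the underside; z up. For the pistons; both bays are empty at the start.
- tray_yellow: Yellow plastic tray, fixed, 84 mm along its x by 164 mm along its y, 18 mm tall, walls and floor 4 mm thick. A 4 mm wall at y = 0, as tall as the rest, makes two bays, each 76 mm square inside, centred at x = 0, y = +40 mm and y = -40 mm. Origin: centre of the underside; z up. For the rod guides; both bays are empty at the start.
- tray_red: Red plastic tray, fixed, 84 mm along its x by 164 mm along its y, 18 mm tall, walls and floor 4 mm thick. A 4 mm wall at y = 0, as tall as the rest, makes two bays, each 76 mm square inside, centred at x = 0, y = +40 mm and y = -40 mm. Origin: centre of the underside; z up. For the mounting eyes; the +y bay holds the stored eye, the -y bay is free.
- dial_gauge: Dial gauge, loose, to be left alone: a grey block 50 mm (x) by 44 mm (y), 26 mm tall, with a round steel dial 46 mm across on it, white face up, top 43 mm above the bench. Origin: centre of the underside; z up. About 0.45 kg. (A plain steel tin, 44 mm across and 40 mm tall, also stands among the parts and has no part in the job.)
There are look-alikes about, which are no part of the job. Leave any turquoise look-alike of the guide_b alone.

How it is judged:
At the end, for the whole second after the job is handed in: Pistons in the two blue bays, guides in the two yellow bays, loose eye in the red -y bay, stored eye in the +y bay: each within 19 mm of its bay centre along tray x and y, underside 1 to 8 mm above the tray underside, tilt under 0.12 rad, under 0.02 m/s. Gauge within 20 mm of its start ((((x of piston_a in the frame of tray_blue between -0.019 and 0.019 m and y of piston_a in the frame of tray_blue between 0.021 and 0.059 m and z of piston_a in the frame of tray_blue between 0.001 and 0.008 m and angle between piston_a's own z axis and vertical below 0.12 rad) and (x of piston_b in the frame of tray_blue between -0.019 and 0.019 m and y of piston_b in the frame of tray_blue between -0.059 and -0.021 m and z of piston_b in the frame of tray_blue between 0.001 and 0.008 m and angle between piston_b's own z axis and vertical below 0.12 rad)) or ((x of piston_a in the frame of tray_blue between -0.019 and 0.019 m and y of piston_a in the frame of tray_blue between -0.059 and -0.021 m and z of piston_a in the frame of tray_blue between 0.001 and 0.008 m and angle between piston_a's own z axis and vertical below 0.12 rad) and (x of piston_b in the frame of tray_blue between -0.019 and 0.019 m and y of piston_b in the frame of tray_blue between 0.021 and 0.059 m and z of piston_b in the frame of tray_blue between 0.001 and 0.008 m and angle between piston_b's own z axis and vertical below 0.12 rad))) and (((x of guide_a in the frame of tray_yellow between -0.019 and 0.019 m and y of guide_a in the frame of tray_yellow between 0.021 and 0.059 m and z of guide_a in the frame of tray_yellow between 0.001 and 0.008 m and angle between guide_a's own z axis and vertical below 0.12 rad) and (x of guide_b in the frame of tray_yellow between -0.019 and 0.019 m and y of guide_b in the frame of tray_yellow between -0.059 and -0.021 m and z of guide_b in the frame of tray_yellow between 0.001 and 0.008 m and angle between guide_b's own z axis and vertical below 0.12 rad)) or ((x of guide_a in the frame of tray_yellow between -0.019 and 0.019 m and y of guide_a in the frame of tray_yellow between -0.059 and -0.021 m and z of guide_a in the frame of tray_yellow between 0.001 and 0.008 m and angle between guide_a's own z axis and vertical below 0.12 rad) and (x of guide_b in the frame of tray_yellow between -0.019 and 0.019 m and y of guide_b in the frame of tray_yellow between 0.021 and 0.059 m and z of guide_b in the frame of tray_yellow between 0.001 and 0.008 m and angle between guide_b's own z axis and vertical below 0.12 rad))) and x of eye_loose in the frame of tray_red between -0.019 and 0.019 m and y of eye_loose in the frame of tray_red between -0.059 and -0.021 m and z of eye_loose in the frame of tray_red between 0.001 and 0.008 m and angle between each of eye_loose, eye_stored's own z axis and vertical below 0.12 rad and x of eye_stored in the frame of tray_red between -0.019 and 0.019 m and y of eye_stored in the frame of tray_red between 0.021 and 0.059 m and z of eye_stored in the frame of tray_red between 0.001 and 0.008 m and distance of dial_gauge from where it was at the start of the episode below 0.02 m and linear speed of each of piston_a, piston_b, guide_a, guide_b, eye_loose, eye_stored below 0.02 m/s); the robot touches nothing.
It fails at once if the mounting eye already in the red tray is shifted more than 12 mm or tipped (distance of eye_stored from where it was at the start of the episode above 0.012 m or angle between eye_stored's own z axis and vertical above 0.3 rad).
It fails at once if the dial gauge is pushed more than 20 mm or tipped (distance of dial_gauge from where it was at the start of the episode above 0.02 m or angle between dial_gauge's own z axis and vertical above 0.3 rad).
It also fails if it takes over 118 s, if anything falls off the work surface, if the arm or the gripper's body presses on something with over 40 N, if the wrist force passes 120 N, or if a joint passes its speed limit or range.

## Working session

There is one attempt and no reset: what is moved stays moved. The work goes in short steps, Python scripts to look and compute and a tool call to move; the robot and the scene stay as the last step left them, time stands still between calls to the robot, and variables do not carry over. Pictures are saved under pics/ and viewed, at most 14 in all, crops included, and the job is handed in when it is done.

Besides the shell and the picture viewer there is one more tool, called as a command line: name --argument value ..., lists and objects as JSON in quotes. servo_tool: Moves the arm, as the interface text tells. Its arguments: {"type":"object","properties":{"rows":{"type":"array","items":{"type":"array"}},"newtons":{"type":"number"}},"required":["rows"]}

```bash
mkdir -p pics
python3 - <<'E'
from station import status, vision
import cv2,json
s=status.observe();print(s)
for n in ("top","scene"):
    im=vision.grab_frame(n);cv2.imwrite(f"pics/{n}0.png",im[:,:,::-1]);print(n,vision.camera_info(n))
print(vision.camera_info("wrist"))
E
```

```text
{'t': 0.0, 'joints': array([-1.19043709e+00,  3.53660817e-01,  1.63412270e+00, -2.95676277e-05,
        1.15517658e+00, -2.39911167e-03]), 'dq': array([-0.00200886, -0.00169076,  0.00081836, -0.00163886,  0.00087434,
        0.00079845]), 'effort': array([-5.09659003e-03, -5.93855309e+01, -3.34216690e+01,  6.96850894e-02,
        2.36957747e-02, -1.18822427e-04]), 'tool_pos': array([ 0.23324696, -0.57935075,  0.23286065]), 'eef_rot': array([ 9.81741465e-01,  1.90218894e-01, -1.41722438e-04, -6.69008820e-04]), 'force': array([ 0.3961207 , -0.61391096,  0.56684797]), 'torque': array([ 0.01960495, -0.03417969,  0.04605148]), 'finger_force': 0.0, 'width': 0.09211239604943432}
top {'fx': 447.591906832127, 'fy': 447.591906832127, 'cx': 314.1421778036216, 'cy': 246.690840729716, 'extrinsics': array([[ 0.02084888,  0.98681791, -0.16048591,  0.41909264],
       [-0.99974189,  0.01912837, -0.01225826,  0.0138773 ],
       [-0.00902683,  0.16070006,  0.98696201,  0.85226282],
       [ 0.        ,  0.        ,  0.        ,  1.        ]])}
scene {'fx': 497.72676746615707, 'fy': 497.72676746615707, 'cx': 321.84224627771744, 'cy': 235.8784273295327, 'extrinsics': array([[-0.69049627, -0.47266967,  0.54753839,  1.0280463 ],
       [ 0.72302309, -0.47327642,  0.50323656,  0.45388726],
       [ 0.02127235,  0.74336586,  0.66854669,  0.65552518],
       [ 0.        ,  0.        ,  0.        ,  1.        ]])}
{'fx': 369.7628779698635, 'fy': 369.7628779698635, 'cx': 318.1270548768119, 'cy': 240.74000811835214, 'T_tool_cam': array([[-1.43881938e-04,  9.64595887e-01,  2.63732352e-01,
         7.53053647e-02],
       [ 9.99999944e-01,  5.91842583e-05,  3.29095149e-04,
         9.73596545e-04],
       [ 3.01835023e-04,  2.63732384e-01, -9.64595842e-01,
        -1.52751306e-01],
       [ 0.00000000e+00,  0.00000000e+00,  0.00000000e+00,
         1.00000000e+00]])}
```

View pics/top0.png

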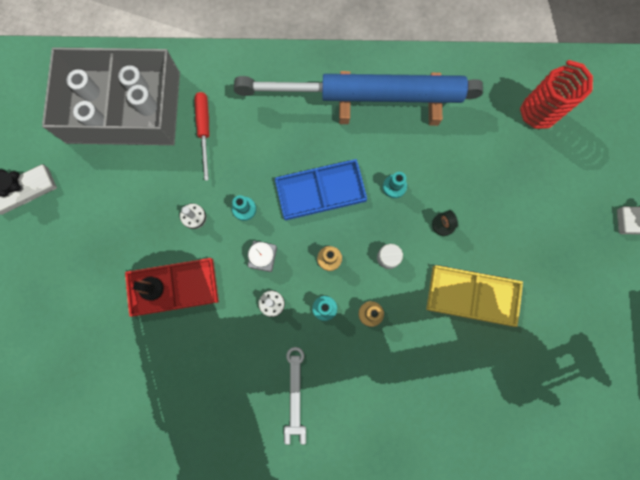

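View pics/scene0.png

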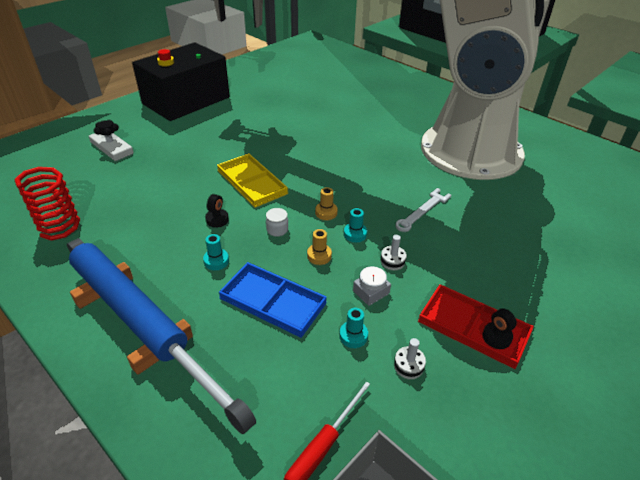

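The pictures show pistons (silver, holes) at top (192,215) and (271,303). The brass guides are at (330,257) and (371,314), and the loose black eye is at (445,222), with the stored eye at (150,288) in red.
- Look-alikes: turquoise guides at (243,207), (396,184) and (325,307). They're left alone.
- Other things that could be confused: tin (390,256) and gauge (262,256).

Next is one close crop to check the choice.

Run:
```python
import cv2
im=cv2.imread("pics/top0.png")
def c(x0,y0,x1,y1,s): return cv2.resize(im[y0:y1,x0:x1],None,fx=s,fy=s,interpolation=cv2.INTER_CUBIC)
a=c(170,180,370,330,4)
cv2.imwrite("pics/c1.png",a)
cv2.imwrite("pics/c2.png",c(340,190,540,340,4))
```

```text
(no output)
```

View pics/c1.png

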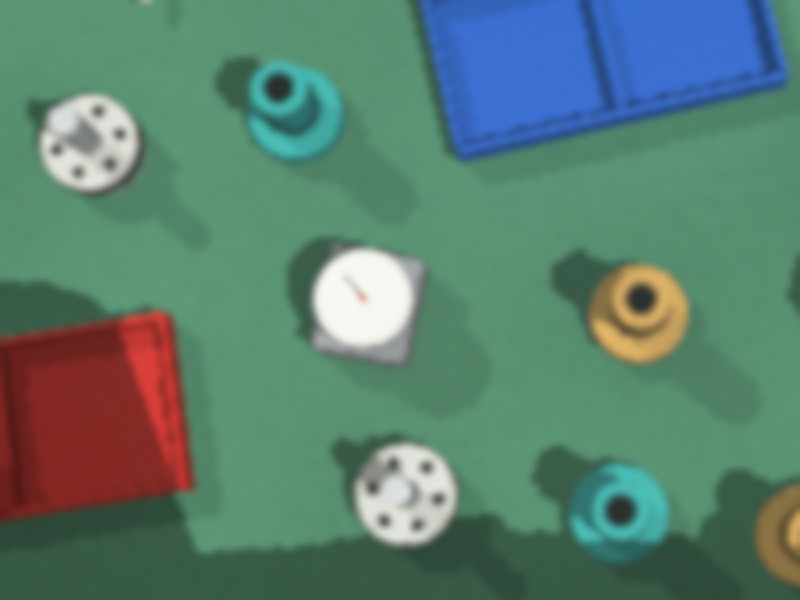

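View pics/c2.png

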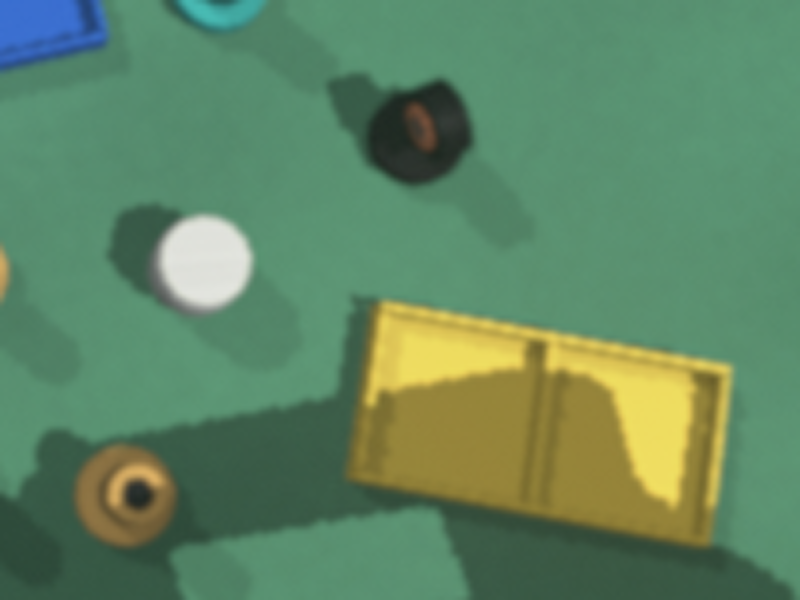

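The crops confirm it: silver discs with holes and stubs at crop1 (90,142) and (405,494). Brass parts are at crop1 (638,313) and crop2 (126,496); the loose eye is at crop2 (420,132), and the gauge at crop1 (363,297). The turquoise ones are distinct.

```bash
cat > h.py <<'E'
import numpy as np, cv2
from station import status, vision
from scipy.spatial.transform import Rotation as R
def ray(name,uv,z,pose=None):
    c=vision.camera_info(name)
    if name=="wrist":
        T=np.eye(4);T[:3,:3]=R.from_quat(pose[1]).as_matrix();T[:3,3]=pose[0];T=T@c["T_tool_cam"]
    else: T=c["extrinsics"]
    d=T[:3,:3]@np.array([(uv[0]-c["cx"])/c["fx"],-(uv[1]-c["cy"])/c["fy"],-1.])
    return T[:3,3]+d*(z-T[2,3])/d[2]
E
python3 - <<'E'
from h import *
c1=lambda u,v:(170+(u+.5)/4-.5,180+(v+.5)/4-.5)
c2=lambda u,v:(340+(u+.5)/4-.5,190+(v+.5)/4-.5)
for n,p,z in [("p1 disc",c1(90,142),.02),("p1 rod",c1(63,120),.062),("p2 disc",c1(405,494),.02),("p2 rod",c1(400,490),.062),
 ("g1 bore",c1(641,298),.058),("g1 flange",c1(638,313),.01),("g2 bore",c2(138,494),.058),("g2 fl",c2(126,496),.01),
 ("eye bush",c2(422,126),.044),("eye foot",c2(417,140),.01),("gauge",c1(363,297),.043),("tin",c2(205,262),.04),
 ("tq1",c1(279,89),.058),("tq2",c1(620,510),.058)]:
    print(n,np.round(ray("top",p,z)[:2]*1000))
hsv=cv2.cvtColor(cv2.imread("pics/top0.png"),cv2.COLOR_BGR2HSV)
for n,lo,hi,roi in [("blue",(105,120,60),(125,255,255),(260,150,380,230)),("yellow",(20,100,60),(32,255,255),(420,255,530,335)),("red",(0,120,60),(8,255,255),(115,250,225,325))]:
    m=np.zeros(hsv.shape[:2],np.uint8);x0,y0,x1,y1=roi
    m[y0:y1,x0:x1]=cv2.inRange(hsv,lo,hi)[y0:y1,x0:x1]
    p=np.argwhere(m)[:,::-1]
    w=np.array([ray("top",q,.018)[:2]*1000 for q in cv2.convexHull(p.astype(np.int32))[:,0]],np.float32)
    r=cv2.minAreaRect(w);b=cv2.boxPoints(r)
    e=max((b[1]-b[0],b[2]-b[1]),key=np.linalg.norm);e=e*np.sign(e[1]);L=e/np.linalg.norm(e)
    print(n,r,"y axis",L,"+y bay",np.array(r[0])+40*L,"-y bay",np.array(r[0])-40*L)
E
```

```text
p1 disc [611. 259.]
p1 rod [611. 259.]
p2 disc [447. 102.]
p2 rod [448. 100.]
g1 bore [535.  -5.]
g1 flange [535.  -5.]
g2 bore [432. -84.]
g2 fl [432. -84.]
eye bush [ 603. -216.]
eye foot [ 604. -223.]
gauge [535. 122.]
tin [ 538. -117.]
tq1 [629. 162.]
tq2 [441.   3.]
blue ((667.9761352539062, 14.676849365234375), (86.50678253173828, 164.16307067871094), 14.394362449645996) y axis [-0.24859464  0.9686076 ] +y bay [658.03234959  53.42115402] -y bay [677.91992092 -24.06745529]
yellow ((469.6683349609375, -274.4429016113281), (167.8145751953125, 86.12580871582031), 80.36786651611328) y axis [0.167322  0.9859023] +y bay [ 476.36121464 -235.00680923] -y bay [ 462.97545528 -313.87899399]
red ((474.19244384765625, 290.08929443359375), (85.17669677734375, 166.45802307128906), 10.59237003326416) y axis [-0.18382043  0.98295987] +y bay [466.83962679 329.40768814] -y bay [481.54526091 250.77090073]
```

Careful with the scale: shifts go in shares of 600 mm and turns go in shares of 90 degrees. That gives: 371 mm is 0.6183, 357 mm is 0.595.

servo_tool --rows '[[[0,0,0],[0.6183,0.595,-0.0383],0.5],[[0,0,0],[0.6183,0.595,-0.0383],0.5],[[0,0,0],[0.6183,0.595,-0.0383],0.5],[[0,0,0],[0.6183,0.595,-0.0383],0.5],[[0,0,0],[0.6183,0.595,-0.0383],0.5],[[0,0,0],[0.6183,0.595,-0.0383],0.5],[[0,0,0],[0.6183,0.595,-0.0383],0.5],[[0,0,0],[0.6183,0.595,-0.0383],0.5],[[0,0,0],[0.6183,0.595,-0.0383],0.5],[[0,0,0],[0.6183,0.595,-0.0383],0.5]]' --newtons 30

```text
t: 1.1
tool_pos: [0.5944, -0.2316, 0.2109]
eef_rot: [0.982, 0.19, -0.0, -0.0]
force: [0.2, 0.4, 0.7]
width: 0.0459
finger_force: 0.0
```

servo_tool --rows '[[[0,0,0],[0,0,0],0.5],[[0,0,0],[0,0,0],0.5]]'

```text
t: 1.3
tool_pos: [0.5935, -0.2325, 0.2106]
eef_rot: [0.982, 0.191, -0.001, -0.0]
force: [0.4, -1.0, 0.6]
width: 0.0459
finger_force: 0.0
```

Run:
```python
from h import *
s=status.observe();print(s["tool_pos"],s["joints"])
im=vision.grab_frame("wrist");cv2.imwrite("pics/w1.png",im[:,:,::-1])
```

```text
[ 0.59346834 -0.23245862  0.21058177] [-3.75520448e-01  3.94046919e-01  1.62651919e+00 -3.31385725e-04
  1.12234101e+00  8.10196071e-01]
```

View pics/w1.png

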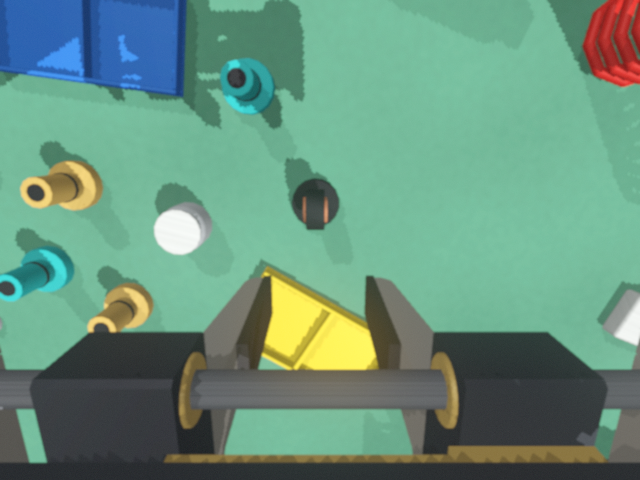

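The wrist view shows the eye at (315,205), with its copper bush ends at (303,208) and (328,208). The bush axis is already in line with the jaws.

Run:
```python
from h import *
s=status.observe();p=(s["tool_pos"],s["eef_rot"])
for n,uv,z in [("foot",(315.5,202.5),.014),("bush mid",(315.5,209),.044),("bushL",(303,210),.044),("bushR",(328,210),.044),("tin",(182,229),.04),("tq",(236,77),.058)]: print(n,ray("wrist",uv,z,p)*1000)
im=cv2.imread("pics/w1.png")[160:250,260:380]
cv2.imwrite("pics/w1c.png",cv2.resize(im,None,fx=6,fy=6,interpolation=cv2.INTER_CUBIC))
```

```text
foot [ 608.12717503 -225.3249116    14.        ]
bush mid [ 607.52890665 -225.81320085   44.        ]
bushL [ 602.60657657 -215.99183012   44.        ]
bushR [ 610.80401284 -236.29507111   44.        ]
tin [ 544.96094164 -121.50114161   40.        ]
tq [ 682.0288613  -130.59771929   58.        ]
```

View pics/w1c.png

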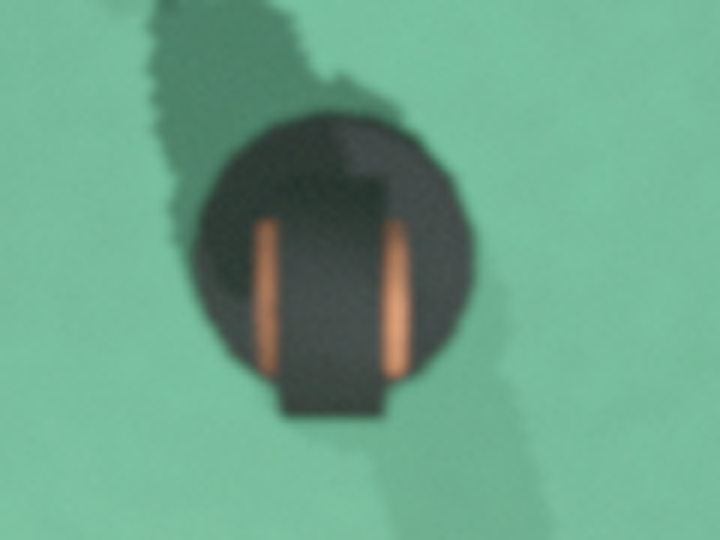

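In the tool's units: -166 mm is -0.2767, -160 mm is -0.2667.

servo_tool --rows '[[[0,0,0],[0.02,0.0133,-0.0667],0.5],[[0,0,0],[0.02,0.0133,-0.15],0.5],[[0,0,0],[0.02,0.0133,-0.225],0.5],[[0,0,0],[0.02,0.0133,-0.2667],0.5],[[0,0,0],[0.02,0.0133,-0.2767],0.5],[[0,0,0],[0.02,0.0133,-0.2767],0.5],[[0,0,0],[0.02,0.0133,-0.2767],0.0],[[0,0,0],[0.02,0.0133,-0.2767],0.0],[[0,0,0],[0.02,0.0133,-0.2767],0.0],[[0,0,0],[0.02,0.0133,-0.2767],0.0]]' --newtons 30

```text
t: 2.35
tool_pos: [0.606, -0.2256, 0.0466]
eef_rot: [0.982, 0.19, 0.001, 0.0]
force: [-1.4, 0.4, 7.2]
width: 0.02
finger_force: 30.0
```

In the tool's units: 372 mm is 0.62, 100 mm is 0.1667.

servo_tool --rows '[[[0,0,0],[0,0,0.0667],0.0],[[0,0,0],[0,0,0.1417],0.0],[[0,0,0],[-0.02,0.075,0.1667],0.0],[[0,0,0],[-0.04,0.1533,0.1667],0.0],[[0,0,0],[-0.06,0.2317,0.1667],0.0],[[0,0,0],[-0.0817,0.31,0.1667],0.0],[[0,0,0],[-0.1017,0.3883,0.1667],0.0],[[0,0,0],[-0.1217,0.4667,0.1667],0.0],[[0,0,0],[-0.1433,0.545,0.1667],0.0],[[0,0,0],[-0.1633,0.62,0.1667],0.0]]'

```text
t: 3.35
tool_pos: [0.5063, 0.1484, 0.1454]
eef_rot: [0.982, 0.19, 0.0, -0.0]
force: [0.7, 0.3, -3.7]
width: 0.0197
finger_force: 30.0
```

In the tool's units: 103 mm is 0.1717, -94 mm is -0.1567.

servo_tool --rows '[[[0,0,0],[-0.02,0.075,0],0.0],[[0,0,0],[-0.0367,0.1417,0],0.0],[[0,0,0],[-0.0433,0.1717,-0.0167],0.0],[[0,0,0],[-0.0433,0.1717,-0.075],0.0],[[0,0,0],[-0.0433,0.1717,-0.125],0.0],[[0,0,0],[-0.0433,0.1717,-0.145],0.0],[[0,0,0],[-0.0433,0.1717,-0.1533],0.0],[[0,0,0],[-0.0433,0.1717,-0.1567],0.0],[[0,0,0],[-0.0433,0.1717,-0.1567],0.0]]'

```text
t: 4.25
tool_pos: [0.4821, 0.2497, 0.0521]
eef_rot: [0.982, 0.19, 0.001, -0.0]
force: [-0.7, 0.4, -3.7]
width: 0.0199
finger_force: 30.0
```

In the tool's units: 120 mm is 0.2, 100 mm is 0.1667.

servo_tool --rows '[[[0,0,0],[0,0,-0.0033],0.0],[[0,0,0],[0,0,-0.0033],0.0],[[0,0,0],[0,0,-0.0033],0.45],[[0,0,0],[0,0,-0.0033],0.45],[[0,0,0],[0,0,-0.0033],0.45],[[0,0,0],[0,0,0.025],0.45],[[0,0,0],[0,0,0.0917],0.45],[[0,0,0],[0,0,0.1667],0.45],[[0,0,0],[0,0,0.2],0.45],[[0,0,0],[0,0,0.2],0.45]]'

```text
t: 5.25
tool_pos: [0.4833, 0.2505, 0.1746]
eef_rot: [0.982, 0.19, 0.003, -0.001]
force: [0.4, -0.0, 0.1]
width: 0.0415
finger_force: 0.0
```

Run:
```python
from h import *
im=vision.grab_frame("wrist");cv2.imwrite("pics/w2.png",im[:,:,::-1])
s=status.observe();print(s["tool_pos"],s["joints"])
```

```text
[0.482144   0.24998944 0.17257967] [4.75559617e-01 2.94306246e-01 1.86934507e+00 2.44080398e-05
 9.74873450e-01 1.66354172e+00]
```

View pics/w2.png

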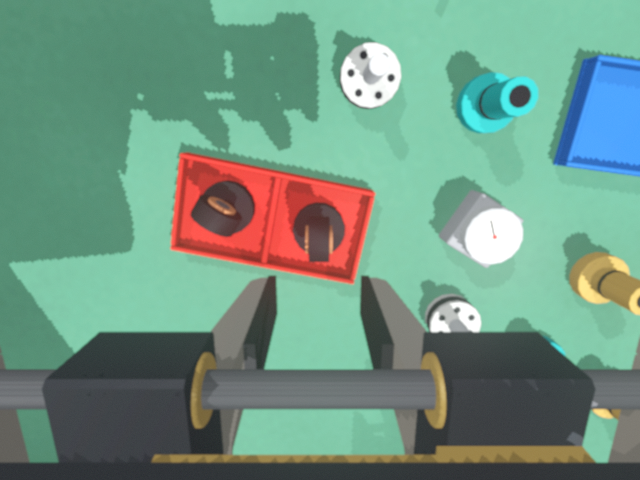

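The wrist view shows the loose eye at (319,228) standing centred in the red free bay. The stored eye at (222,208) is untouched. Next is piston 1.

servo_tool --rows '[[[0,0,0],[0.075,0.005,0],0.45],[[0,0,0],[0.1533,0.01,0],0.45],[[0,0,0],[0.2167,0.015,-0.0083],0.45],[[0,0,0],[0.2167,0.015,-0.0833],0.45],[[0,0,0],[0.2167,0.015,-0.1583],0.45],[[0,0,0],[0.2167,0.015,-0.2],0.45],[[0,0,0],[0.2167,0.015,-0.21],0.45],[[0,0,0],[0.2167,0.015,-0.21],0.0],[[0,0,0],[0.2167,0.015,-0.21],0.0],[[0,0,0],[0.2167,0.015,-0.21],0.0]]'

```text
t: 6.3
tool_pos: [0.6125, 0.2591, 0.047]
eef_rot: [0.982, 0.19, 0.001, -0.0]
force: [-0.4, -0.1, 0.7]
width: 0.019
finger_force: 0.0
```

In the tool's units: -206 mm is -0.3433, 100 mm is 0.1667.

servo_tool --rows '[[[0,0,0],[0,0,0],0.0],[[0,0,0],[0,0,0],0.0],[[0,0,0],[0,0,0.0667],0.0],[[0,0,0],[0,0,0.1417],0.0],[[0,0,0],[0.0133,-0.0633,0.1667],0.0],[[0,0,0],[0.03,-0.1417,0.1667],0.0],[[0,0,0],[0.0467,-0.22,0.1667],0.0],[[0,0,0],[0.065,-0.2967,0.1667],0.0],[[0,0,0],[0.075,-0.3433,0.1667],0.0],[[0,0,0],[0.075,-0.3433,0.1167],0.0]]'

```text
t: 7.3
tool_pos: [0.66, 0.0487, 0.119]
eef_rot: [0.982, 0.189, 0.004, 0.001]
force: [1.3, 0.3, -2.8]
width: 0.0133
finger_force: 30.0
```

servo_tool --rows '[[[0,0,0],[0,0,-0.0583],0.0],[[0,0,0],[0,0,-0.095],0.0],[[0,0,0],[0,0,-0.1067],0.0],[[0,0,0],[0,0,-0.11],0.0],[[0,0,0],[0,0,-0.11],0.0],[[0,0,0],[0,0,-0.1117],0.0],[[0,0,0],[0,0,-0.1117],0.0]]'

```text
t: 8.0
tool_pos: [0.6563, 0.0526, 0.0503]
eef_rot: [0.982, 0.19, 0.0, 0.0]
force: [-6.1, -1.1, 12.4]
width: 0.0135
finger_force: 30.0
```

In the tool's units: -208 mm is -0.3467, -180 mm is -0.3.

servo_tool --rows '[[[0,0,0],[0,0,0],0.45],[[0,0,0],[0,0,0],0.45],[[0,0,0],[0,0,0],0.45],[[0,0,0],[0,0,0.0583],0.45],[[0,0,0],[0,0,0.1333],0.45],[[0,0,0],[-0.0667,0.015,0.1667],0.45],[[0,0,0],[-0.1467,0.0333,0.1667],0.45],[[0,0,0],[-0.225,0.0517,0.1667],0.45],[[0,0,0],[-0.3,0.07,0.1667],0.45],[[0,0,0],[-0.3467,0.08,0.1667],0.45]]'

```text
t: 9.0
tool_pos: [0.445, 0.1008, 0.1481]
eef_rot: [0.982, 0.19, -0.001, -0.0]
force: [1.0, -0.3, 1.3]
width: 0.0415
finger_force: 0.0
```

In the tool's units: -103 mm is -0.1717, -97 mm is -0.1617.

servo_tool --rows '[[[0,0,0],[0,0,-0.0667],0.45],[[0,0,0],[0,0,-0.1333],0.45],[[0,0,0],[0,0,-0.1617],0.45],[[0,0,0],[0,0,-0.1717],0.45],[[0,0,0],[0,0,-0.1717],0.0],[[0,0,0],[0,0,-0.1717],0.0],[[0,0,0],[0,0,-0.1717],0.0],[[0,0,0],[0,0,-0.1717],0.0],[[0,0,0],[0,0,-0.1717],0.0]]'

```text
t: 9.9
tool_pos: [0.4492, 0.1007, 0.0462]
eef_rot: [0.982, 0.19, 0.001, -0.0]
force: [-0.5, -0.8, 7.3]
width: 0.0131
finger_force: 30.0
```

In the tool's units: 229 mm is 0.3817, -125 mm is -0.2083.

servo_tool --rows '[[[0,0,0],[0,0,0.0667],0.0],[[0,0,0],[0,0,0.1417],0.0],[[0,0,0],[0.05,-0.0267,0.175],0.0],[[0,0,0],[0.12,-0.065,0.175],0.0],[[0,0,0],[0.19,-0.1033,0.175],0.0],[[0,0,0],[0.26,-0.1417,0.175],0.0],[[0,0,0],[0.33,-0.18,0.175],0.0],[[0,0,0],[0.375,-0.205,0.175],0.0],[[0,0,0],[0.3817,-0.2083,0.15],0.0],[[0,0,0],[0.3817,-0.2083,0.1],0.0]]'

```text
t: 10.9
tool_pos: [0.6794, -0.0252, 0.1062]
eef_rot: [0.982, 0.19, 0.002, 0.0]
force: [0.5, 0.1, -2.8]
width: 0.0133
finger_force: 30.0
```

In the tool's units: -57 mm is -0.095, -56 mm is -0.0933.

servo_tool --rows '[[[0,0,0],[0,0,-0.05],0.0],[[0,0,0],[0,0,-0.08],0.0],[[0,0,0],[0,0,-0.09],0.0],[[0,0,0],[0,0,-0.0933],0.0],[[0,0,0],[0,0,-0.0933],0.0],[[0,0,0],[0,0,-0.095],0.0],[[0,0,0],[0,0,-0.095],0.0]]'

```text
t: 11.6
tool_pos: [0.6761, -0.024, 0.05]
eef_rot: [0.982, 0.19, -0.001, -0.0]
force: [-7.8, 0.0, 13.6]
width: 0.013
finger_force: 30.0
```

In the tool's units: -142 mm is -0.2367, -125 mm is -0.2083.

servo_tool --rows '[[[0,0,0],[0,0,0],0.55],[[0,0,0],[0,0,0],0.55],[[0,0,0],[0,0,0],0.55],[[0,0,0],[0,0,0.0583],0.55],[[0,0,0],[0,0,0.1333],0.55],[[0,0,0],[-0.0667,0.0083,0.1667],0.55],[[0,0,0],[-0.1417,0.0183,0.1667],0.55],[[0,0,0],[-0.2083,0.0283,0.1667],0.55],[[0,0,0],[-0.2367,0.0317,0.1667],0.55],[[0,0,0],[-0.2367,0.0317,0.1667],0.55]]'

```text
t: 12.6
tool_pos: [0.5329, -0.0051, 0.1483]
eef_rot: [0.982, 0.19, -0.001, -0.0]
force: [-0.2, 0.7, 0.4]
width: 0.0503
finger_force: 0.0
```

Run:
```python
from h import *
s=status.observe();print(s["tool_pos"])
im=vision.grab_frame("wrist");cv2.imwrite("pics/w3.png",im[:,:,::-1])
```

```text
[ 0.53292558 -0.00513816  0.14832606]
```

View pics/w3.png

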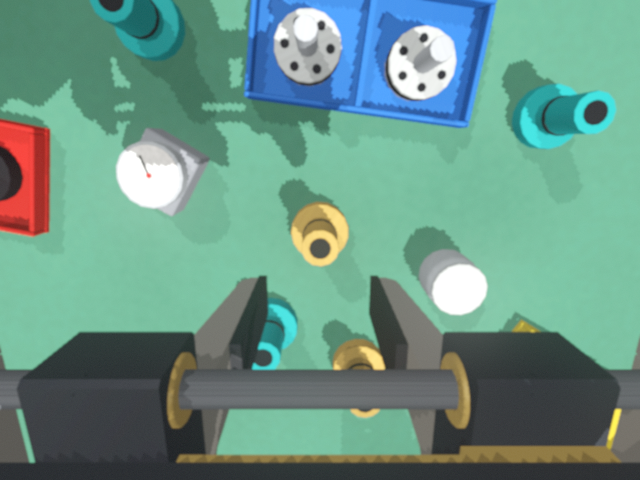

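Both pistons stand in the blue bays, at (307,45) and (421,62). Brass guide 1 is at (320,238), between the jaws.

In the tool's units: -108 mm is -0.18, -102 mm is -0.17.

servo_tool --rows '[[[0,0,0],[0.0033,0,-0.0667],0.55],[[0,0,0],[0.0033,0,-0.1333],0.55],[[0,0,0],[0.0033,0,-0.17],0.55],[[0,0,0],[0.0033,0,-0.18],0.55],[[0,0,0],[0.0033,0,-0.18],0.0],[[0,0,0],[0.0033,0,-0.18],0.0],[[0,0,0],[0.0033,0,-0.18],0.0],[[0,0,0],[0.0033,0,-0.18],0.0]]'

```text
t: 13.45
tool_pos: [0.5385, -0.0054, 0.0415]
eef_rot: [0.982, 0.19, 0.001, 0.0]
force: [1.0, 1.3, 3.2]
width: 0.0257
finger_force: 30.0
```

In the tool's units: -309 mm is -0.515, 105 mm is 0.175.

servo_tool --rows '[[[0,0,0],[0,0,0.0667],0.0],[[0,0,0],[0,0,0.1417],0.0],[[0,0,0],[-0.0133,-0.0583,0.175],0.0],[[0,0,0],[-0.0317,-0.1333,0.175],0.0],[[0,0,0],[-0.05,-0.2117,0.175],0.0],[[0,0,0],[-0.07,-0.29,0.175],0.0],[[0,0,0],[-0.0883,-0.3667,0.175],0.0],[[0,0,0],[-0.1083,-0.445,0.175],0.0],[[0,0,0],[-0.1233,-0.5067,0.175],0.0],[[0,0,0],[-0.125,-0.515,0.1333],0.0]]'

```text
t: 14.45
tool_pos: [0.4635, -0.3198, 0.1234]
eef_rot: [0.982, 0.189, 0.002, 0.003]
force: [0.5, 0.4, -2.4]
width: 0.0256
finger_force: 30.0
```

In the tool's units: -77 mm is -0.1283, -76 mm is -0.1267.

servo_tool --rows '[[[0,0,0],[0,0,-0.0667],0.0],[[0,0,0],[0,0,-0.1083],0.0],[[0,0,0],[0,0,-0.1233],0.0],[[0,0,0],[0,0,-0.1267],0.0],[[0,0,0],[0,0,-0.1267],0.0],[[0,0,0],[0,0,-0.1283],0.0],[[0,0,0],[0,0,-0.1283],0.0]]'

```text
t: 15.15
tool_pos: [0.4632, -0.3148, 0.0444]
eef_rot: [0.982, 0.19, 0.001, 0.001]
force: [-0.4, 0.2, 3.9]
width: 0.0257
finger_force: 30.0
```

Contact. Release, and go to guide 2 at (433,-85): delta (-30,+230).

In the tool's units: 225 mm is 0.375, 184 mm is 0.3067.

servo_tool --rows '[[[0,0,0],[0,0,0],0.55],[[0,0,0],[0,0,0],0.55],[[0,0,0],[0,0,0],0.55],[[0,0,0],[0,0,0.0583],0.55],[[0,0,0],[0,0,0.1333],0.55],[[0,0,0],[-0.0083,0.0667,0.175],0.55],[[0,0,0],[-0.0183,0.1467,0.175],0.55],[[0,0,0],[-0.03,0.2267,0.175],0.55],[[0,0,0],[-0.04,0.3067,0.175],0.55],[[0,0,0],[-0.05,0.375,0.175],0.55]]'

```text
t: 16.15
tool_pos: [0.4317, -0.0875, 0.1484]
eef_rot: [0.982, 0.19, 0.0, -0.0]
force: [0.6, -0.1, 0.1]
width: 0.0503
finger_force: 0.0
```

In the tool's units: -108 mm is -0.18, -103 mm is -0.1717.

servo_tool --rows '[[[0,0,0],[0,0.0083,-0.0083],0.55],[[0,0,0],[0,0.0083,-0.075],0.55],[[0,0,0],[0,0.0083,-0.1417],0.55],[[0,0,0],[0,0.0083,-0.1717],0.55],[[0,0,0],[0,0.0083,-0.18],0.55],[[0,0,0],[0,0.0083,-0.18],0.0],[[0,0,0],[0,0.0083,-0.18],0.0],[[0,0,0],[0,0.0083,-0.18],0.0],[[0,0,0],[0,0.0083,-0.18],0.0]]'

```text
t: 17.05
tool_pos: [0.4333, -0.0847, 0.0413]
eef_rot: [0.982, 0.19, 0.001, 0.0]
force: [-1.1, -0.7, 6.2]
width: 0.0255
finger_force: 30.0
```

In the tool's units: -150 mm is -0.25, -125 mm is -0.2083.

servo_tool --rows '[[[0,0,0],[0,0,0.0667],0.0],[[0,0,0],[0,0,0.1417],0.0],[[0,0,0],[0.0167,-0.0583,0.175],0.0],[[0,0,0],[0.0383,-0.1333,0.175],0.0],[[0,0,0],[0.06,-0.2083,0.175],0.0],[[0,0,0],[0.0717,-0.25,0.175],0.0],[[0,0,0],[0.0717,-0.25,0.1333],0.0],[[0,0,0],[0.0717,-0.25,0.0667],0.0],[[0,0,0],[0.0717,-0.25,0.025],0.0],[[0,0,0],[0.0717,-0.25,0.0117],0.0]]'

```text
t: 18.05
tool_pos: [0.4734, -0.2336, 0.0452]
eef_rot: [0.982, 0.19, -0.002, -0.001]
force: [-12.1, 6.7, 37.7]
width: 0.0252
finger_force: 30.0
```

In the tool's units: -4 mm is -0.0067, -3 mm is -0.005.

servo_tool --rows '[[[0,0,0],[0,0,-0.0033],0.0],[[0,0,0],[0,0,-0.005],0.0],[[0,0,0],[0,0,-0.0067],0.0],[[0,0,0],[0,0,-0.0067],0.0]]'

```text
t: 18.45
tool_pos: [0.476, -0.2347, 0.0449]
eef_rot: [0.982, 0.19, 0.001, 0.001]
force: [-2.2, 1.7, 5.1]
width: 0.0254
finger_force: 30.0
```

In the tool's units: 150 mm is 0.25, 140 mm is 0.2333.

servo_tool --rows '[[[0,0,0],[0,0,0],0.55],[[0,0,0],[0,0,0],0.55],[[0,0,0],[0,0,0],0.55],[[0,0,0],[0,0,0.0583],0.55],[[0,0,0],[0,0,0.1333],0.55],[[0,0,0],[0,0,0.2],0.55],[[0,0,0],[-0.05,-0.05,0.2333],0.55],[[0,0,0],[-0.1,-0.1,0.25],0.55],[[0,0,0],[-0.15,-0.15,0.25],0.55],[[0,0,0],[-0.2,-0.2,0.25],0.55]]'

```text
t: 19.45
tool_pos: [0.3545, -0.3556, 0.1942]
eef_rot: [0.982, 0.191, 0.001, 0.001]
force: [0.9, -0.2, 0.1]
width: 0.0509
finger_force: 0.0
```

In the tool's units: -160 mm is -0.2667, -120 mm is -0.2.

servo_tool --rows '[[[0,0,0],[-0.0583,-0.0583,0],0.55],[[0,0,0],[-0.1,-0.125,0],0.55],[[0,0,0],[-0.1333,-0.2,0],0.55],[[0,0,0],[-0.1667,-0.2667,0],0.55],[[0,0,0],[-0.1667,-0.2667,0],0.55],[[0,0,0],[-0.1667,-0.2667,0],0.55]]'

```text
t: 20.05
tool_pos: [0.2547, -0.5148, 0.193]
eef_rot: [0.982, 0.189, 0.0, -0.0]
force: [0.6, 0.1, -0.5]
width: 0.0505
finger_force: 0.0
```

Run:
```python
from h import *
s=status.observe();print(s["t"],s["tool_pos"],s["force"])
im=vision.grab_frame("top");cv2.imwrite("pics/top1.png",im[:,:,::-1])
```

```text
20.05 [ 0.25469077 -0.51484885  0.19299655] [ 0.64856159  0.057876   -0.48072862]
```

View pics/top1.png

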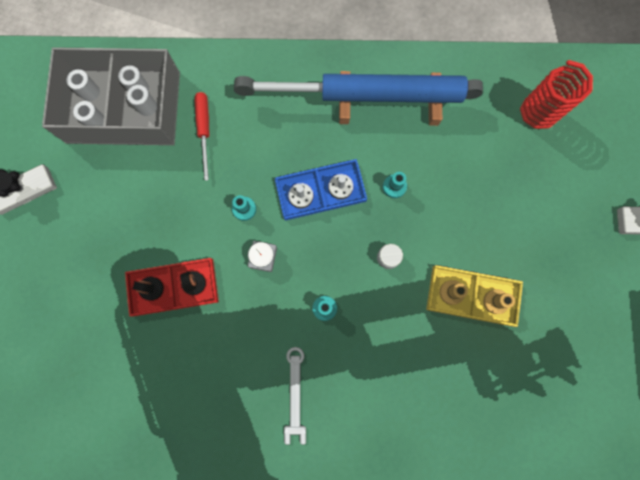

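The top view shows every part upright in its bay:
- Pistons at (300,195) and (341,185)
- Guides at (456,291) and (499,300)
- Eyes at (150,288) and (193,282)

The gauge is unmoved at (262,256).

```bash
python3 -c "
from station import arm
print(arm.job_done())"
```

```text
the job is handed in; nothing more can be done
None
```

The job is handed in at about 20 s of robot time: the last top view shows both pistons in blue, both brass guides in yellow and the loose eye in red's free bay, all upright, with the stored eye and gauge unmoved; no verdict was returned.

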